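# Gauge the dispenser piston in the ring stand

## Task

Check the drinks dispenser's spare piston: take the steel rod with the red grip out of its wooden rest and push it foot first down through the rings of the ring gauge, on through the drag of the snug middle ring, until the narrow brass ring at the bottom stops it. Press it onto the brass ring with about 10 N more than the drag for about a second, staying clearly under 20 N on it, then let go and leave it standing in the gauge, resting on the brass ring. Do not knock over or push aside the cup, the pitcher or the tamper.

Things in the scene. Friction and masses are not known exactly. Their poses are not given: they have to be found in the camera images.
- rod_center (a point): centre (half-way up) of the loose steel piston rod, 163 mm long, 0.13 to 0.21 kg, z axis along the rod towards its grip, standing upright in the rest at the start. Shank 22 mm in diameter; red grip 25 mm in diameter from 19 to 75 mm above this point (its middle 47 mm above), with a 27 mm black cap on top. Take it by the red grip.
- rod_foot (a point): centre of the rod's flat foot, 81 mm below rod_center; the foot is 16 mm wide and tapers out to the 22 mm shank over 6 mm
- rest: wooden block 80x80x28 mm fixed to the worktop, with a 25 mm hole 20 mm deep in the middle of its top, in which the rod stands (foot 8 mm above the worktop); origin: centre of its underside
- gauge: ring gauge fixed to the worktop: dark base plate 10 mm thick, a 16 mm steel post, 116 mm high, 50 mm from the ring axis along this frame's +x, and three rings in a vertical row on the axis: blue, aluminium, brass from the top down. Origin: on the ring axis at the worktop, z up.
- gauge_mouth (a point): on the ring axis at the top face of the blue top ring, 114 mm above the worktop; bore 30 mm, outside 44 mm, 10 mm thick
- snug_ring (a point): on the ring axis in the middle of the aluminium middle ring, 80 mm above the worktop; the ring reaches from 74 to 86 mm, bore 26 mm. In it three sprung rubber pads (19 mm circle between them) are pushed aside by the rod's tapered foot and drag on the shank with about 4 to 12 N, so that it does not slide through by itself. At a halt the drag relaxes and may even reverse.
- stop_lowest (a point): on the ring axis 34 mm above the worktop: the lowest setting of the brass ring's top. The brass ring (bore 12 mm, stops the rod) is set by hand, so its top lies anywhere from 34 to 56 mm above the worktop; that height is not measured and must be felt. It is sprung and gives about 0.25 mm per newton (4 N/mm), at most 8 mm.
- cup: white espresso cup, bystander, 61x85x53 mm; origin: centre of its underside
- pitcher: steel milk pitcher, bystander, 68x96x86 mm; origin: centre of its underside
- tamper: coffee tamper with wooden knob, bystander, 58 mm wide, 88 mm high; origin: centre of its underside
Mind the look-alikes: they are no part of the job. There is more than one size of the part that bears rod_center; the job needs the smaller.

How it is judged:
By the outcome, as a careful person would: the job done as asked, in the order asked, and still so for the second after the job is handed in, with the robot touching nothing.
It also fails if it takes over 72 s, if anything falls off the work surface, if the arm or the gripper's body presses on something with over 40 N, if the wrist force passes 120 N, or if a joint passes its speed limit or range.

## Robot

A 6-joint arm with a two-finger parallel gripper is mounted at the origin on a cart in front of the work surface, level with it; the furniture and walls round the work are solid. World frame = base frame: x ahead of the robot, y to its left, z up, the work surface at z = 0. Lengths are in mm, angles in rad, forces in N, time in s.
With the tool pointing down it reaches from about 375 to 975 mm from the base axis. Payload 3.8 kg.
Tool frame: the origin (TCP) lies at the very end of the fingers, on their centre line; the grasp point (between the pads) lies 19 mm behind it (manip.pinch_z is the distance from the TCP to the grasp point, in mm); z points along the fingers, x is the direction in which the jaws open and shut, and the axes are right-handed (so a half turn about z gives the same grasp; the last joint's range is limited). The gripper opens to 88 mm and grips with 3 to 60 N. Pads are 18 mm wide; open, the fingers measure 123 mm over their backs; the gripper's body (75 mm by 187 mm) begins 45 mm behind the grasp point.
Start: joints at [-1.199, 0.264, 1.604, -0, 1.274, -0.037], TCP at [268.312, -619.376, 238.706] pointing down, gripper open.
Joint ranges: [-2.63, 2.63], [-0.94, 2.18], [0.31, 2.57], [-1.31, 4.45], [0, 2.66], [-2.55, 2.55]. Speed limits (rad/s): [2.57, 2.57, 3.14, 3.14, 3.14, 3.14].

## Interface

Orientations are given as [roll, pitch, yaw] about the fixed x, y, z axes, in that order (R = Rz(yaw) Ry(pitch) Rx(roll)).
In Python, from bench import manip, vision gives the robot as it stands.
- The arm moves only by the tool move_arm, never from a script. Its arguments are lists of equal length, an entry for each row: "translation": the shift along the world's x, y, z in mm, a list of three; "turn": the turn, a rotation vector about the world's x, y, z in rad, a list of three. A call has 1 to 12 rows; each row shifts and turns the pose as measured when the row begins; what a row does not reach is not made up. A row lasts 1/8 s, in which the tool goes at most 62.5 mm and 10.7 degrees, less where a joint would pass 70% of its speed; a pose out of reach is approached as far as the arm can. A call is refused whole if a number of a shift passes 62.5 or a number of a turn 0.188, either way. A call with a gripper value outside its range is refused whole. "jaw" is the opening, from -1 (shut) to 1 (fully open), set as the call begins (left out, the last holds). The fingers move at their own pace and stop on an object; "grip_force" is the grip in N (left out, the last holds). Time passes only in rows, so rows that do not move let the fingers close. It gives the time, the measured TCP pose, the force and the opening at its end, in the units of the state.
- manip.state(): the state, without advancing time (a new reading comes with each control period).
- vision.get_image(name): name is "side" or "top" or "wrist"; returns a dict with "pixels" (480x640x3 uint8, blue, green, red), "fx", "fy", "cx", "cy" (pixels), "D" ([k1, k2, p1, p2, k3] as OpenCV has them; the pictures are not rectified), "position" and "orientation" of the camera in the world; the wrist camera has in their place "tool_from_camera" (4x4, takes a point from camera to tool coordinates, whose origin is the TCP and whose axes are the tool frame's). Camera axes: x right, y up, looking along -z (the intrinsics and any distortion apply to the point x, -y, -z); pixel columns grow to the right and rows downward; lengths in mm; the calibration is good to about 2 mm. A picture is of the moment at which its call begins: read the wrist's pose just before it. There is no depth.
- manip.sign_off(): hands the job in, once; it reports no verdict.
The state is a dict: "time": time; "joint_pos": joint angles; "joint_velocities": joint speeds; "joint_efforts": joint torques, N m; "eef_pos": TCP position; "orientation": TCP orientation; "force": force on the tool from outside, world axes, zero at the start; "ft_torque": the same for the moment, N m; "grip_width": finger opening in mm.
Only numpy, scipy, OpenCV 4.12 (cv2) and the standard library are available. Lean on these libraries where they do the work, as an engineer would, in place of code of your own. Each camera call takes 0.05 s, during which the arm holds its last target. There are 200 camera calls.

## Working session

There is one attempt and no reset: what is moved stays moved. The work goes in short steps, Python scripts to look and compute and a tool call to move; the robot and the scene stay as the last step left them, time stands still between calls to the robot, and variables do not carry over. Pictures are saved under pics/ and viewed, about 8 in all and at most 12, crops included, and the job is handed in when it is done.

Besides the shell and the picture viewer there is one more tool, called as a command line: name --argument value ..., lists and objects as JSON in quotes. move_arm: Moves the arm, as the interface text tells. Its arguments: {"type":"object","properties":{"translation":{"type":"array","items":{"type":"array","items":{"type":"number"}}},"turn":{"type":"array","items":{"type":"array","items":{"type":"number"}}},"jaw":{"type":"number"},"grip_force":{"type":"number"}},"required":["translation","turn"]}

```bash
mkdir -p pics
cat > h.py <<'E'
from bench import manip, vision
import numpy as np, cv2
from scipy.spatial.transform import Rotation as R
def grab(n,f=None):
    s=manip.state(); c=vision.get_image(n); c['s']=s
    if f: cv2.imwrite('pics/'+f,c['pixels'])
    return c
def pose(c):
    if 'tool_from_camera' in c:
        T=np.eye(4); T[:3,:3]=R.from_euler('xyz',c['s']['orientation']).as_matrix(); T[:3,3]=c['s']['eef_pos']
        T=T@np.array(c['tool_from_camera']); return T[:3,:3],T[:3,3]
    o=np.array(c['orientation'],float)
    M=o if o.shape==(3,3) else R.from_euler('xyz',o).as_matrix()
    return M,np.array(c['position'],float)
def ray(c,u,v):
    K=np.array([[c['fx'],0,c['cx']],[0,c['fy'],c['cy']],[0,0,1]],float)
    p=cv2.undistortPoints(np.array([[[u,v]]],float),K,np.array(c['D'],float))[0,0]
    M,t=pose(c); d=M@np.array([p[0],-p[1],-1]); return t,d/np.linalg.norm(d)
def onz(c,u,v,z):
    t,d=ray(c,u,v); return t+d*(z-t[2])/d[2]
def meet(a,b):
    (p,d),(q,e)=a,b; k=np.linalg.lstsq(np.c_[d,-e],q-p,rcond=None)[0]
    x,y=p+k[0]*d,q+k[1]*e; return (x+y)/2,np.linalg.norm(x-y)
def proj(c,P):
    M,t=pose(c); q=(np.atleast_2d(P)-t)@M; q=q*[1,-1,-1]
    K=np.array([[c['fx'],0,c['cx']],[0,c['fy'],c['cy']],[0,0,1]],float)
    return cv2.projectPoints(q,np.zeros(3),np.zeros(3),K,np.array(c['D'],float))[0][:,0]
E
python3 - <<'E'
from h import *
for n in('side','top'):
    c=grab(n,n+'1.png'); print(n,c['position'],c['orientation'],c['fx'],c['D'])
print(manip.state(),manip.pinch_z)
E
```

```text
side [-654.88010922 -110.82428067  804.96885255] [ 1.03105319  0.01086614 -1.49125303] 572.7913930812848 [-0.04786949  0.          0.          0.          0.        ]
top [ 351.08465409  -12.35431606 1222.02891999] [ 0.14849304 -0.01780496 -1.57246386] 615.2988276929171 [0.06492297 0.         0.         0.         0.        ]
{'time': 0.1, 'joint_pos': array([-1.19891079e+00,  2.64659758e-01,  1.60521555e+00, -2.51977716e-06,
        1.27370471e+00, -3.68778053e-02]), 'joint_velocities': array([ 1.76606325e-03,  1.15285666e-03, -3.34571946e-03,  7.03779843e-04,
       -4.87577757e-04, -1.84465509e-05]), 'joint_efforts': array([ 6.82121463e-04, -5.03619289e+01, -3.58069861e+01,  7.31053180e-02,
        2.33327108e-02, -3.88378396e-05]), 'eef_pos': array([ 268.07625258, -618.79276126,  237.53649712]), 'orientation': array([-3.14152179e+00,  1.98610288e-03, -1.16203218e+00]), 'force': array([ 0.84120972,  0.77395886, -0.02467074]), 'ft_torque': array([0.031458  , 0.05021059, 0.00789891]), 'grip_width': 88.23665050382628} 18.700000000000003
```

View pics/side1.png

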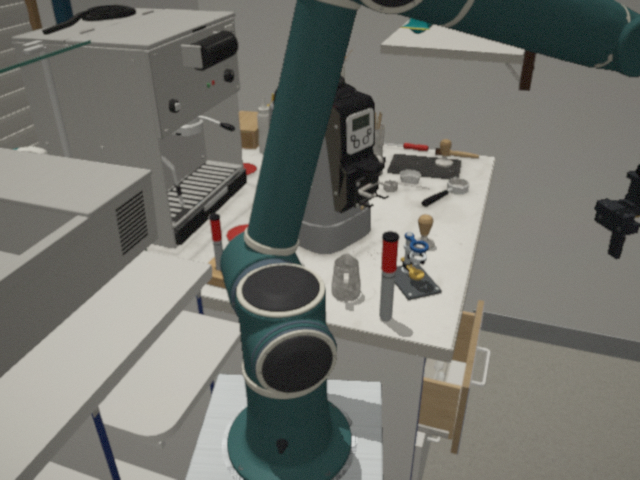

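View pics/top1.png

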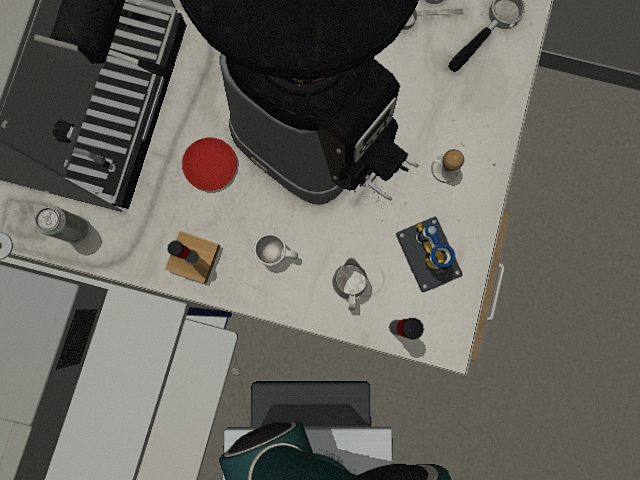

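The rod candidates in the top view are the one in the wooden rest at (178,248) and a bigger one standing loose at (410,327). The one in the rest fits the description. The gauge is near (435,250). I'll enlarge both to confirm.

Run:
```python
from h import *
t=grab('top');s=grab('side')
a=cv2.resize(t['pixels'][205:305,140:240],(400,400),interpolation=3)
b=cv2.resize(t['pixels'][205:305,385:485],(400,400),interpolation=3)
d=cv2.resize(s['pixels'][220:300,355:455],(400,200*8//5),interpolation=3)[:200*8//5]
e=cv2.resize(s['pixels'][205:290,190:260],(300,364),interpolation=3)
im=np.zeros((600,800,3),np.uint8); im[:300,:300]=cv2.resize(a,(300,300)); im[:300,300:600]=cv2.resize(b,(300,300)); im[300:,:375]=cv2.resize(d,(375,300)); im[300:,400:647]=cv2.resize(e,(247,300))
cv2.imwrite('pics/crop.png',im)
for n,(c,u,v,z) in dict(restcap=(t,175,248,171),rodbig=(t,417,327,200),mouth=(t,443,257,114),g2=(t,431,230,114),cup=(t,270,250,53),pit=(t,350,280,86),tamp=(t,453,159,80),capb=(t,178,248,171)).items(): print(n,onz(c,u,v,z).round(0))
for c in(t,s):
    h=cv2.cvtColor(c['pixels'],cv2.COLOR_BGR2HSV)
    m=((h[...,0]>100)&(h[...,0]<125)&(h[...,1]>110)&(h[...,2]>60)).astype(np.uint8)
    n,l,st,ce=cv2.connectedComponentsWithStats(m)
    print('blue',[(st[i].tolist(),ce[i].round(1).tolist()) for i in range(1,n) if st[i,4]>15])
    m=(((h[...,0]<6)|(h[...,0]>174))&(h[...,1]>150)&(h[...,2]>50)).astype(np.uint8)
    n,l,st,ce=cv2.connectedComponentsWithStats(m)
    print('red',[(st[i].tolist(),ce[i].round(1).tolist()) for i in range(1,n) if st[i,4]>15])
```

```text
restcap [475. 226. 171.]
rodbig [ 341. -180.  200.]
mouth [ 466. -245.  114.]
g2 [ 515. -224.  114.]
cup [485.  73.  53.]
pit [426. -78.  86.]
tamp [ 657. -276.   80.]
capb [475. 221. 171.]
blue [([426, 224, 29, 43, 337], [439.3, 247.6])]
red [([183, 138, 54, 53, 2227], [209.1, 163.6]), ([177, 247, 12, 11, 60], [184.0, 253.2]), ([397, 319, 9, 18, 75], [400.0, 327.1])]
blue [([406, 236, 22, 17, 144], [416.7, 244.5]), ([198, 299, 4, 14, 27], [199.7, 306.0])]
red [([404, 144, 24, 6, 92], [415.7, 146.6]), ([244, 164, 12, 10, 76], [249.3, 168.1]), ([211, 220, 10, 21, 162], [215.7, 229.8]), ([228, 226, 18, 13, 114], [235.2, 231.3]), ([382, 240, 15, 33, 403], [389.2, 256.2])]
```

View pics/crop.png

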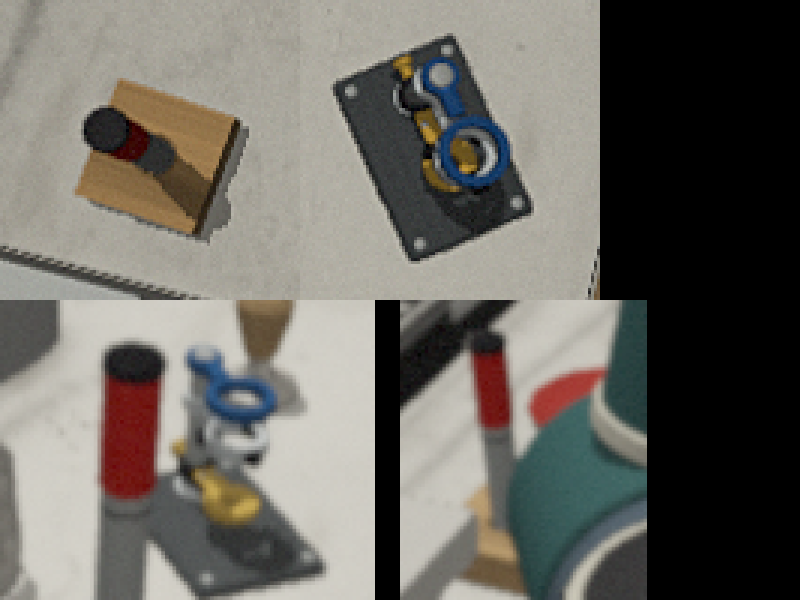

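The crop confirms the choice: the slimmer rod sits in the rest (cap at 175.7,248.3) and the loose one is bigger. The blue ring centre is at top (443,255.7) and side (419,246). Next I triangulate.

Run:
```python
from h import *
t=grab('top');s=grab('side')
for n,a,b in(('cap',(175.7,248.3),(214.7,216.3)),('ring',(443,255.7),(419,246.1)),('big',(413,327.5),(390.7,235.2))):
    print(n,meet(ray(t,*a),ray(s,*b)))
print(onz(t,175.7,248.3,171),onz(t,443,255.7,114),onz(t,432,230,116))
for p in((370,185),(405,160),(320,200),(355,190)): print(p,onz(t,*p,0).round(),onz(t,*p,250).round())
```

```text
cap (array([474.72042818, 224.39194944, 169.85796939]), np.float64(0.8170589098381755))
ring (array([ 468.19340766, -245.64847061,  111.17349042]), np.float64(0.5850977552932947))
big (array([ 340.70347388, -171.92476652,  213.50145187]), np.float64(0.6668333638089792))
[474.52416109 224.54675026 171.        ] [ 467.88625969 -244.75672677  114.        ] [ 514.62010397 -225.77086391  116.        ]
(370, 185) [ 624. -125.    0.] [ 568. -102.  250.]
(405, 160) [ 676. -197.    0.] [ 610. -159.  250.]
(320, 200) [593. -23.   0.] [543. -21. 250.]
(355, 190) [614. -94.   0.] [560. -77. 250.]
```

move_arm --translation '[[0,0,50],[0,0,40],[0,50,10],[0,50,0],[5,50,0],[10,50,0],[15,50,0],[15,50,0],[15,45,0],[15,45,0],[15,45,0],[0,45,0]]' --turn '[[0,0,0],[0,0,0],[0,0,0.07],[0,0,0.08],[0,0,0.08],[0,0,0.08],[0,0,0.08],[0,0,0.08],[0,0,0.1],[0,0,0.1],[0,0,0.1],[0,0,0.1]]' --jaw 1

```text
time: 1.8
eef_pos: [357.9, -126.4, 339.8]
orientation: [-3.141, -0.003, -0.271]
force: [0.8, 0.9, 0.7]
grip_width: 88.2
```

move_arm --translation '[[10,40,0],[10,40,0],[5,40,0],[5,40,0],[10,40,0],[10,40,0],[15,40,0],[20,30,0],[20,25,0],[12,16,0],[0,0,0],[0,0,0]]' --turn '[[0,0,0.08],[0,0,0.08],[0,0,0.08],[0,0,0.08],[0,0,0.08],[0,0,0.08],[0,0,0.08],[0,0,0.08],[0,0,0.07],[0,0,0],[0,0,0],[0,0,0]]'

```text
time: 3.3
eef_pos: [474.9, 239.0, 341.4]
orientation: [3.141, -0.009, 0.467]
force: [0.2, 0.6, -0.9]
grip_width: 88.1
```

Run:
```python
from h import *
c=grab('wrist','w1.png'); print(c['s']['eef_pos'],c['s']['orientation'],np.array(c['tool_from_camera']).round(2))
print(proj(c,[[474.6,224.5,171],[474.6,224.5,28]]))
```

```text
[474.86752608 239.0195967  341.4293756 ] [ 3.14063601 -0.00872368  0.46711107] [[   1.     -0.      0.     -0.33]
 [  -0.     -0.96   -0.28  -72.5 ]
 [   0.      0.28   -0.96 -144.46]
 [   0.      0.      0.      1.  ]]
[[311.87454726 237.24195443]
 [313.4760178  208.979028  ]]
```

View pics/w1.png

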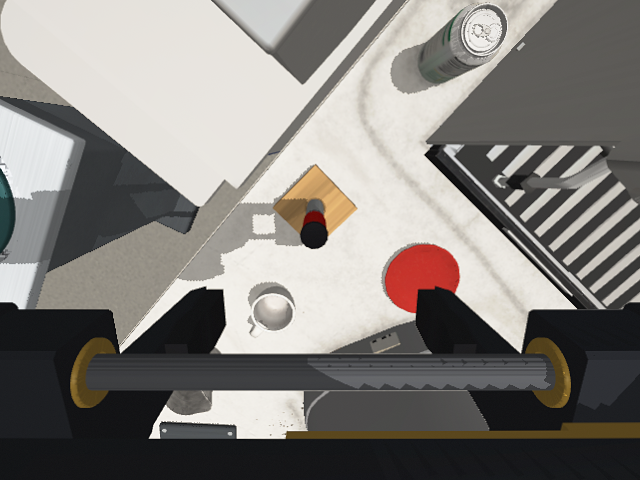

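The wrist view shows the cap at (314,234), against a prediction of (312,237), so the position estimate is good to about 2 mm. The fingers have free space around the rod.

Run:
```python
from h import *
c=grab('wrist'); 
h=cv2.cvtColor(c['pixels'],cv2.COLOR_BGR2HSV)
m=(c['pixels'].max(2)<45).astype(np.uint8); m[:210]=0;m[260:]=0;m[:,:290]=0;m[:,340:]=0
M=cv2.moments(m,True);u,v=M['m10']/M['m00'],M['m01']/M['m00']; ys,xs=np.where(m); print(u,v,M['m00'],xs.min(),xs.max(),ys.min(),ys.max()); print(onz(c,u,v,171),onz(c,314,234,171),c['s']['eef_pos'])
```

```text
313.60215053763443 234.53046594982078 558.0 301 326 222 247
[474.92250225 227.51159791 171.        ] [475.02579457 228.13485285 171.        ] [474.87108876 238.94270018 341.47268475]
```

move_arm --translation '[[0,-13,-30],[0,0,-30],[0,0,-20],[0,0,0],[0,0,0]]' --turn '[[0,0,0],[0,0.008,0],[0,0,0],[0,0,0],[0,0,0]]'

```text
time: 4.03
eef_pos: [474.2, 222.1, 263.1]
orientation: [-3.14, -0.007, 0.461]
force: [-0.1, -0.2, 0.7]
grip_width: 88.1
```

move_arm --translation '[[0.5,4,-25],[0,0,-30],[0,0,-30],[0,0,-30],[0,0,-20],[0,0,-10],[0,0,0]]' --turn '[[0,0,0],[0,0,0],[0,0,0],[0,0,0],[0,0,0],[0,0,0],[0,0,0]]'

```text
time: 4.9
eef_pos: [481.4, 228.4, 126.2]
orientation: [-3.141, -0.028, 0.46]
force: [0.2, -0.7, 0.3]
grip_width: 88.0
```

Run:
```python
from h import *
c=grab('wrist','w2.png');print(c['s']['eef_pos'],c['s']['orientation'],proj(c,[[474.8,226,171]]))
```

```text
[481.43351687 228.36975428 126.23056621] [-3.14119364 -0.02756214  0.46020531] [[303.95324423 367.5478819 ]]
```

View pics/w2.png

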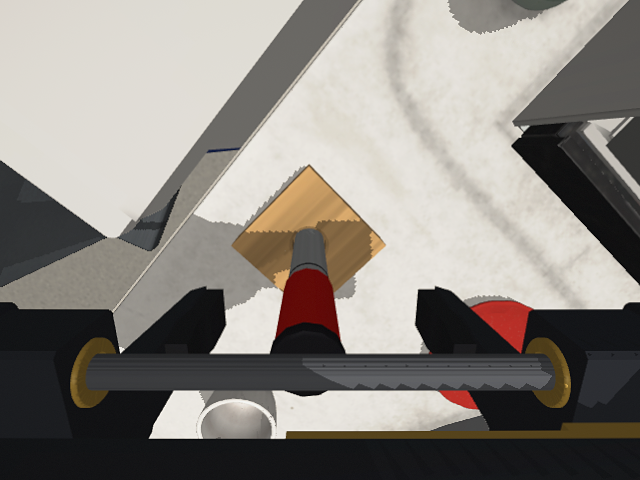

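The rod stands between the open fingers, with its cap at about (308,365), a few mm left of centre. The tool has drifted in tilt and x, so I'll correct that before closing.

move_arm --translation '[[-6,-2,-5],[0,0,-3],[0,0,0]]' --turn '[[-0.012,0.025,0],[0,0,0],[0,0,0]]'

```text
time: 5.32
eef_pos: [477.4, 227.2, 121.1]
orientation: [-3.141, -0.004, 0.46]
force: [-0.2, -0.4, 1.1]
grip_width: 88.0
```

move_arm --translation '[[-2.5,-1,-3],[0,0,0],[0,0,0]]' --turn '[[-0.002,0.004,0],[0,0,0],[0,0,0]]'

```text
time: 5.7
eef_pos: [474.8, 226.2, 118.1]
orientation: [-3.141, 0.001, 0.46]
force: [0.7, 0.3, 0.4]
grip_width: 88.5
```

move_arm --translation '[[0,0,0],[0,0,0],[0,0,0],[0,0,0],[0,0,0],[0,0,0],[0,0,0],[0,0,0]]' --turn '[[0,0,0],[0,0,0],[0,0,0],[0,0,0],[0,0,0],[0,0,0],[0,0,0],[0,0,0]]' --jaw -1 --grip_force 45

```text
time: 6.7
eef_pos: [474.9, 226.3, 118.3]
orientation: [-3.141, 0.0, 0.46]
force: [1.1, -0.4, 0.1]
grip_width: 24.0
```

move_arm --translation '[[0,0,10],[0,0,20],[0,0,30],[0,0,40],[0,0,45],[0,0,45],[0,0,30],[0,0,10],[0,0,0]]' --turn '[[0,0,0],[0,0,0],[0,0,0],[0,0,0],[0,0,0],[0,0,0],[0,0,0],[0,0,0],[0,0,0]]'

```text
time: 7.82
eef_pos: [470.0, 224.2, 355.3]
orientation: [-3.141, 0.007, 0.46]
force: [-0.4, 1.3, -1.8]
grip_width: 24.0
```

move_arm --translation '[[-8,-20,0],[-12,-35,0],[-12,-40,0],[-12,-40,0],[-12,-40,0],[-10,-40,0],[-5,-40,0],[0,-40,0],[5,-40,0],[10,-40,0],[15,-35,0],[15,-30,0]]' --turn '[[0,0,-0.03],[0,0,-0.05],[0,0,-0.05],[0,0,-0.05],[0,0,-0.05],[0,0,-0.05],[0,0,-0.05],[0,0,-0.05],[0,0,-0.05],[0,0,-0.05],[0,0,-0.05],[0,0,-0.05]]'

```text
time: 9.32
eef_pos: [421.2, -233.0, 331.3]
orientation: [-3.136, 0.047, -0.15]
force: [-0.1, 0.6, -1.6]
grip_width: 23.6
```

move_arm --translation '[[15,-5,0],[15,-3,0],[10,-2,0],[3,0,0],[0,0,0],[0,0,0]]' --turn '[[-0.006,-0.022,0],[-0.006,-0.022,0],[0,0,0],[0,0,0],[0,0,0],[0,0,0]]'

```text
time: 10.07
eef_pos: [463.2, -241.3, 327.4]
orientation: [-3.138, 0.007, -0.15]
force: [-0.6, 0.2, -2.5]
grip_width: 24.2
```

move_arm --translation '[[2,-2,-20],[2,-1,-25],[0,0,-25],[0,0,-12],[0,0,0],[0,0,0]]' --turn '[[-0.004,-0.006,0],[0,0,0],[0,0,0],[0,0,0],[0,0,0],[0,0,0]]'

```text
time: 10.82
eef_pos: [467.8, -244.0, 246.8]
orientation: [3.14, -0.005, -0.149]
force: [-0.5, -0.7, -1.1]
grip_width: 24.0
```

Run:
```python
from h import *
w=grab('wrist','w3.png');s=grab('side','s3.png');t=grab('top')
print(w['s']['eef_pos'],w['s']['orientation'],w['s']['force'])
im=np.zeros((480,800,3),np.uint8); im[:,:480]=cv2.resize(w['pixels'],(480,360)).shape and cv2.copyMakeBorder(cv2.resize(w['pixels'],(480,360)),0,120,0,0,0)
im[:320,480:]=cv2.resize(s['pixels'][150:270,360:480],(320,320),interpolation=2)
cv2.imwrite('pics/c3.png',im)
e=np.array(w['s']['eef_pos']); print(proj(w,[e-[0,0,110],[468.3,-245.3,114]]),proj(s,[e-[0,0,110],e-[0,0,10],[468.3,-245.3,114]]))
```

```text
[ 467.79108752 -244.02271263  246.78963454] [ 3.13953706 -0.00482866 -0.14864467] [-0.47935835 -0.68884648 -1.06236037]
[[319.80014938 241.25428497]
 [320.55655725 235.01603131]] [[419.06646562 236.57409126]
 [422.72706269 197.10217602]
 [418.81390041 245.03818535]]
```

View pics/c3.png

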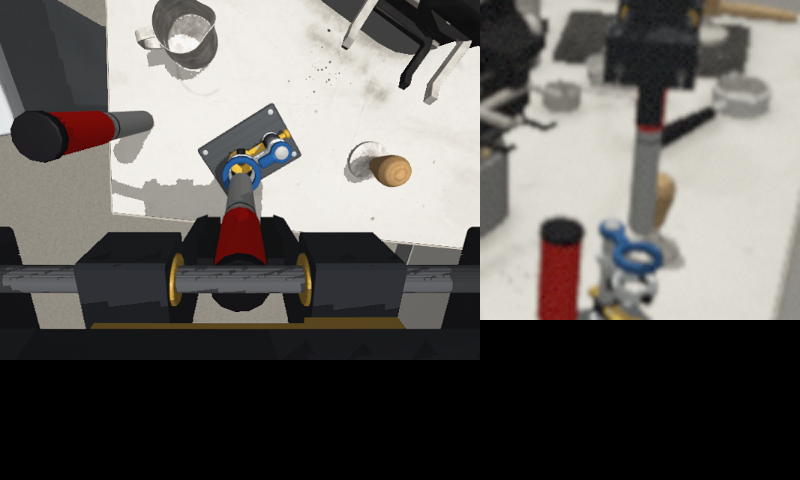

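The wrist view puts the foot at about (320,237) and the ring at (321,228). In the side view the foot is at about (421,236), slightly right of the prediction of 419. I'll measure this numerically.

Run:
```python
from h import *
s=cv2.imread('pics/s3.png').astype(int); 
for v in(206,212,218,224,230,234,238): print(v,s[v,408:436].sum(1)//3)
w=cv2.imread('pics/w3.png');h=cv2.cvtColor(w,cv2.COLOR_BGR2HSV)
m=((h[...,0]>98)&(h[...,0]<125)&(h[...,1]>110)&(h[...,2]>50)).astype(np.uint8)
m[:,350:]=0
ys,xs=np.where(m);print('blue',xs.min(),xs.max(),ys.min(),ys.max(),m.sum())
for v in range(ys.min(),ys.max()+1,4): r=np.where(m[v])[0]; print(v,r.min() if len(r) else 0,r.max() if len(r) else 0,len(r))
g=w.astype(int)
for v in(240,246,252,258,264): print(v,g[v,296:348].sum(1)//3)
cv2.imwrite('pics/c4.png',cv2.resize(w[180:300,260:400],(770,600)[:2] and (700,600),interpolation=2))
```

```text
206 [211 210 209 206 206 204 202 200 192 163 119 101 105 102 104 106 104 104
 107 119 149 168 178 184 186 189 193 196]
212 [215 216 215 212 213 212 212 210 198 150 107 100 104 108 107 105 105 103
 133 183 207 210 211 210 209 207 207 204]
218 [215 215 214 212 210 211 210 202 172 124 104 102 104 106 104 105 104 109
 126 150 153 147 141 135 147 184 201 203]
224 [211 210 210 209 208 210 210 200 148 103 100 102 106 103 101 103 103 100
  99  92  94  93  91  96 141 195 213 214]
230 [207 207 208 210 212 214 209 174 126 103 101 105 103 104 104 103 101  90
  83  85  88 112 169 206 216 216 216 216]
234 [177 182 179 168 147 149 175 162 124 103 102 105 106 105 104 102 100  92
  92 113 159 197 214 216 215 213 213 213]
238 [ 63  68  81  97 100 107 137 175 189 180 161 146 136 122 118 124 133 137
 135 137 166 186 197 206 213 216 217 218]
blue 296 349 208 253 910
208 318 325 8
212 308 349 34
216 303 349 43
220 300 349 25
224 298 345 18
228 296 347 18
232 296 348 17
236 296 347 16
240 297 346 18
244 299 345 17
248 301 343 11
252 337 339 3
240 [ 57  75  95  87  72  68  59  59  54  39  66  91  79  83  85
[... 315 characters left out ...]
 89  82  91  96  95  94  94  93  90 103 134 157 154]
252 [129  67  43  50  52  52  52  53  60  73  79  82  84  85  86  86  90  92
  93  92  93  95  94  95  96  97 100 101 102 103 101 100 101 102 103 103
 101  97  95  94  91  87  89 105 132 144 147 146 146 147 147 146]
258 [154 153 154 154 129  67  42  55  72  80  81  83  84  86  87  87  91  93
  93  93  93  94  94  95  95  98 100 101 103  99  88  84  80  81  82  82
  81  82  82  75  72  97 137 145 144 143 144 144 144 144 145 144]
264 [156 156 157 157 156 158 148 108  74  80  82  84  85  86  87  88  91  93
  93  93  94  93  95  95  96  97  94  82  82  83  82  81  80  81  82  82
  82  80  78  76  75  72 113 159 156 154 154 152 153 154 153 152]
```

View pics/c4.png

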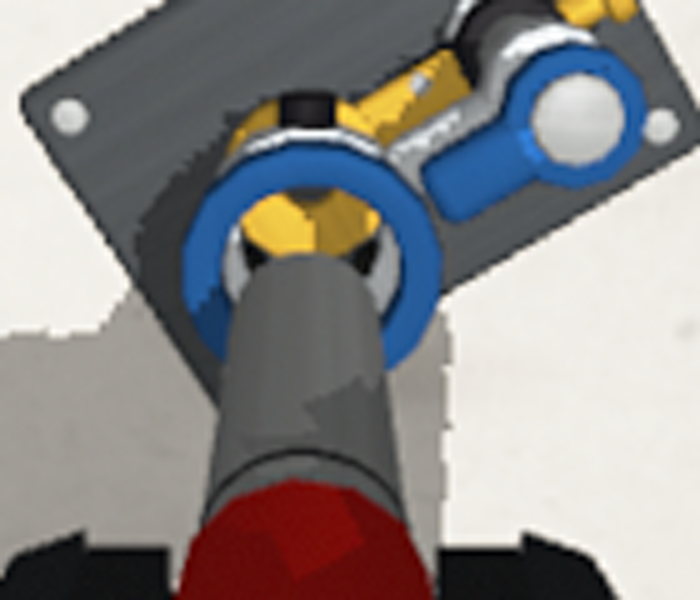

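Run:
```python
from h import *
c=grab('wrist');print(c['s']['eef_pos'])
print(onz(c,321.3,240.4,136.8),onz(c,322.4,233.2,114))
```

```text
[ 467.89414966 -244.0911455   246.90764585]
[ 469.14966306 -243.64658167  136.8       ] [ 470.16571149 -244.12665522  114.        ]
```

move_arm --translation '[[1,-0.5,-4],[0,0,-8],[0,0,-8],[0,0,-8],[0,0,-4],[0,0,0]]' --turn '[[0.001,0.005,0],[0,0,0],[0,0,0],[0,0,0],[0,0,0],[0,0,0]]'

```text
time: 11.78
eef_pos: [468.7, -244.5, 212.3]
orientation: [3.14, 0.001, -0.149]
force: [-0.6, -0.4, -1.9]
grip_width: 24.0
```

move_arm --translation '[[0,0,-5],[0,0,-6],[0,0,-4],[0,0,0]]' --turn '[[0,0,0],[0,0,0],[0,0,0],[0,0,0]]'

```text
time: 12.28
eef_pos: [468.9, -244.6, 196.6]
orientation: [3.14, 0.0, -0.149]
force: [0.2, 0.0, -1.9]
grip_width: 24.1
```

move_arm --translation '[[0,0,-3],[0,0,-3],[0,0,-3],[0,0,-3]]' --turn '[[0,0,0],[0,0,0],[0,0,0],[0,0,0]]'

```text
time: 12.78
eef_pos: [469.9, -245.1, 186.1]
orientation: [3.139, -0.002, -0.149]
force: [-2.3, 0.8, 9.9]
grip_width: 24.0
```

move_arm --translation '[[-0.6,0.3,-2.5],[0,0,-2.5],[0,0,-2.5]]' --turn '[[0.002,0.002,0],[0,0,0],[0,0,0]]'

```text
time: 13.15
eef_pos: [470.7, -245.7, 183.5]
orientation: [3.139, -0.004, -0.149]
force: [-2.5, 1.6, 5.2]
grip_width: 23.7
```

move_arm --translation '[[-0.3,0.2,-2.5],[0,0,-2.5]]' --turn '[[0,0,0],[0,0,0]]'

```text
time: 13.4
eef_pos: [470.6, -245.6, 179.9]
orientation: [3.139, -0.005, -0.149]
force: [-2.6, 1.1, 4.4]
grip_width: 24.1
```

move_arm --translation '[[-1.5,0.8,-2.5],[-0.5,0.2,-2.5],[-0.3,0,-2.5]]' --turn '[[0.002,0.004,0],[0,0.001,0],[0,0,0]]'

```text
time: 13.78
eef_pos: [469.9, -245.3, 173.2]
orientation: [3.139, -0.003, -0.149]
force: [-1.1, 0.5, 4.6]
grip_width: 24.0
```

move_arm --translation '[[-0.3,0,-2.5],[-0.3,0,-2.5]]' --turn '[[0,0,0],[0,0,0]]'

```text
time: 14.02
eef_pos: [469.7, -245.4, 168.2]
orientation: [3.138, -0.004, -0.149]
force: [-0.9, -0.0, 5.4]
grip_width: 23.9
```

move_arm --translation '[[-0.3,0,-2.5],[-0.3,0,-2.5]]' --turn '[[0,0,0],[0,0,0]]'

```text
time: 14.28
eef_pos: [469.7, -245.5, 163.2]
orientation: [3.138, -0.005, -0.149]
force: [-0.1, 0.5, 4.7]
grip_width: 24.3
```

move_arm --translation '[[-0.3,0,-2],[-0.3,0,-2]]' --turn '[[0.002,0.004,0],[0,0,0]]'

```text
time: 14.52
eef_pos: [469.6, -245.6, 159.1]
orientation: [3.14, -0.002, -0.149]
force: [-0.4, -0.5, 5.6]
grip_width: 23.6
```

move_arm --translation '[[-0.2,0,-2],[-0.2,0,-2]]' --turn '[[0,0,0],[0,0,0]]'

```text
time: 14.78
eef_pos: [469.5, -245.6, 155.0]
orientation: [3.14, -0.003, -0.149]
force: [0.1, 0.7, 4.7]
grip_width: 24.1
```

move_arm --translation '[[-0.2,0,-2]]' --turn '[[0,0,0]]'

```text
time: 14.9
eef_pos: [469.4, -245.6, 152.8]
orientation: [3.14, -0.003, -0.149]
force: [0.3, 1.6, 4.6]
grip_width: 23.8
```

move_arm --translation '[[-0.2,0,-2],[-0.2,0,-1.5]]' --turn '[[0,0,0],[0,0,0]]'

```text
time: 15.15
eef_pos: [469.2, -245.7, 149.1]
orientation: [3.14, -0.003, -0.149]
force: [0.3, 1.2, 4.0]
grip_width: 23.7
```

move_arm --translation '[[-0.2,0,-1.5]]' --turn '[[0,0,0]]'

```text
time: 15.28
eef_pos: [469.1, -245.7, 147.5]
orientation: [3.14, -0.004, -0.149]
force: [0.5, 1.0, 4.0]
grip_width: 24.0
```

move_arm --translation '[[-0.2,0,-1.5]]' --turn '[[0,0,0]]'

```text
time: 15.4
eef_pos: [469.1, -245.7, 146.0]
orientation: [3.14, -0.004, -0.149]
force: [0.6, 1.5, 7.1]
grip_width: 23.9
```

move_arm --translation '[[0,0,-1.3]]' --turn '[[0,0,0]]'

```text
time: 15.52
eef_pos: [469.2, -245.8, 145.3]
orientation: [3.14, -0.004, -0.149]
force: [-0.5, 1.9, 8.6]
grip_width: 24.2
```

move_arm --translation '[[0,0,-1]]' --turn '[[0,0,0]]'

```text
time: 15.65
eef_pos: [469.3, -245.9, 145.0]
orientation: [3.14, -0.004, -0.149]
force: [-1.4, 2.1, 9.6]
grip_width: 24.0
```

move_arm --translation '[[0,0,-1.6]]' --turn '[[0,0,0]]'

```text
time: 15.78
eef_pos: [469.4, -245.9, 144.4]
orientation: [3.14, -0.004, -0.149]
force: [-3.0, 2.2, 12.5]
grip_width: 24.1
```

move_arm --translation '[[0,0,-2]]' --turn '[[0,0,0]]'

```text
time: 15.9
eef_pos: [469.5, -246.0, 143.9]
orientation: [3.139, -0.005, -0.149]
force: [-2.8, 2.6, 14.8]
grip_width: 24.1
```

move_arm --translation '[[-0.2,0,-1.7],[-0.2,0,-1.6]]' --turn '[[0,0.001,0],[0,0,0]]'

```text
time: 16.15
eef_pos: [469.5, -246.1, 143.7]
orientation: [3.139, -0.004, -0.149]
force: [-2.2, 3.1, 13.4]
grip_width: 23.7
```

move_arm --translation '[[-0.2,0,-1.6],[-0.2,0,-1.6]]' --turn '[[0,0,0],[0,0,0]]'

```text
time: 16.4
eef_pos: [469.5, -246.1, 143.7]
orientation: [3.139, -0.005, -0.149]
force: [-2.5, 1.9, 13.1]
grip_width: 24.2
```

move_arm --translation '[[-0.2,0,-1.8],[-0.2,0,-1.8],[-0.2,0,-1.8]]' --turn '[[0,0.001,0],[0,0,0],[0,0,0]]'

```text
time: 16.77
eef_pos: [469.5, -246.1, 143.6]
orientation: [3.139, -0.005, -0.149]
force: [-3.0, 2.9, 14.2]
grip_width: 24.3
```

move_arm --translation '[[-0.2,0,-1.8],[-0.2,0,-1.8],[-0.2,0,-1.8],[-0.2,0,-1.8]]' --turn '[[0,0,0],[0,0,0],[0,0,0],[0,0,0]]'

```text
time: 17.27
eef_pos: [469.4, -246.1, 143.6]
orientation: [3.139, -0.006, -0.149]
force: [-2.4, 2.9, 15.3]
grip_width: 23.9
```

move_arm --translation '[[-0.2,0,-1.5],[0,0,-0.7],[0,0,0],[0,0,0],[0,0,0],[0,0,0],[0,0,0],[0,0,0]]' --turn '[[0,0,0],[0,0,0],[0,0,0],[0,0,0],[0,0,0],[0,0,0],[0,0,0],[0,0,0]]' --jaw 0.3

```text
time: 18.27
eef_pos: [466.7, -245.5, 138.0]
orientation: [3.14, -0.0, -0.149]
force: [-0.2, 0.6, -0.1]
grip_width: 57.3
```

move_arm --translation '[[2,0,5],[0,0,15],[0,0,25],[0,0,30],[0,0,35],[0,0,30],[0,0,10],[0,0,0]]' --turn '[[0,0,0],[0,0,0],[0,0,0],[0,0,0],[0,0,0],[0,0,0],[0,0,0],[0,0,0]]'

```text
time: 19.27
eef_pos: [469.1, -245.5, 299.1]
orientation: [3.138, -0.005, -0.148]
force: [0.8, -0.3, -0.8]
grip_width: 57.4
```

Run:
```python
from h import *
s=grab('side');w=grab('wrist');t=grab('top','t5.png')
print(w['s']['eef_pos'],w['s']['force'])
im=np.zeros((360,800,3),np.uint8); im[:,:480]=cv2.resize(w['pixels'],(480,360))
im[:320,480:]=cv2.resize(s['pixels'][170:300,350:480],(320,320),interpolation=2)
cv2.imwrite('pics/c5.png',im)
for z in(195,199,203,207,211): print(z,proj(s,[[468.5,-245,z]]),proj(w,[[468.5,-245,z]]))
```

```text
[ 468.92078919 -245.40432738  298.5102226 ] [-0.98461637 -0.34855532  0.03335412]
195 [[421.58838883 213.84247007]] [[319.2492895 243.0887145]]
199 [[421.73639992 212.25161029]] [[319.25555235 244.63153586]]
203 [[421.88481107 210.65562602]] [[319.26200709 246.22158548]]
207 [[422.03362349 209.05449611]] [[319.26866266 247.86106467]]
211 [[422.18283838 207.44819929]] [[319.2755286  249.55231362]]
```

View pics/c5.png

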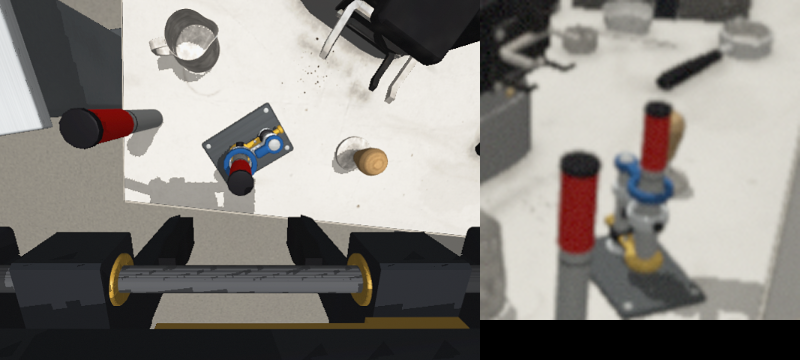

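The rod stands upright in the gauge. Its cap is at side (422,213), which puts the rod top near 197 mm and the foot near 34–35 mm, so it is on the brass ring. The pitcher, tamper and loose big rod look undisturbed.

Run:
```python
from h import *
a=cv2.imread('pics/top1.png').astype(int);b=cv2.imread('pics/t5.png').astype(int)
for n,(x,y) in dict(cup=(270,250),pit=(350,280),tamp=(450,163)).items(): print(n,np.abs(a-b)[y-25:y+25,x-25:x+25].mean())
print(manip.state()['time'],manip.sign_off())
```

```text
cup 18.261333333333333
pit 18.0064
tamp 28.372133333333334
the job is handed in; nothing more can be done
19.425 None
```

View pics/t5.png

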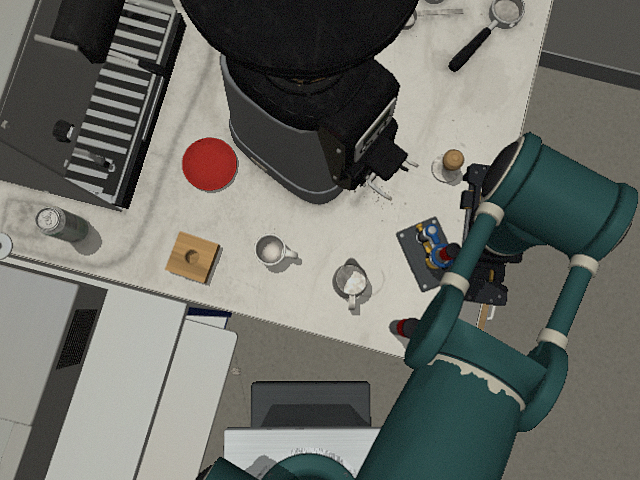

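The smaller rod is now standing in the ring gauge, resting on the brass ring, and I handed the job in at 19.4 s of the 72 s allowed.

- **Insertion:** I took the rod from its rest by the red grip and pushed it foot first through the blue and aluminium rings. The sliding drag was about 6 N. The brass ring stopped the rod with its foot at about 36 mm.
- **Press:** I held it for about 1.4 s, compressing the ring about 2.7 mm. That is about 10–11 N on the brass ring. The force reading was 13–15 N including the drag, so the load stayed under 20 N.
- **Last checks:** After I let go and moved clear, the rod stood upright with its foot at about 34–35 mm and the rest was empty. The robot was touching nothing.
- **A check that disagreed:** Comparing the top pictures from before and after showed brightness changes of 18–28 levels around the cup, pitcher and tamper. I looked at the final picture only after handing in. All three stand at the same pixels as at the start, so the change is probably lighting or the arm and its shadow.

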